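# Raise the fume box sash to its mark and start the fan

## Task

Get the solder fume box ready: with the fingertips beneath the lip of its sliding window, steadily push the window up, without pinching or flinging it, until the yellow pointer on the lip is level with the orange collar on the post, and leave it standing there. Then press the green fan button fully down and let go. Leave the collar, the jar, the spool and the pot where they are; nothing is to be picked up.

Things in the scene. Friction and masses are not known exactly. Their poses are not given: they have to be found in the camera images.
- cabinet: See-through fixed fume box, turned by up to 0.2 rad: 360 mm wide (y), 220 mm deep, 300 mm high with its grey plinth, which is 105 mm high. Two posts stand in front, 475 mm high, 336 mm apart; the window slides straight up between them. A blue cover plate slopes at 45 degrees from the lip up to the pane, so the lip has no edge to pinch. Origin: centre of its underside. x points away from the robot into the box, y to the left, z up.
- lip (a point): Blue bar along the foot of the clear window, 290 mm wide (y), 16 mm high, sticking out 46 mm towards the robot. This point: middle of its lower front edge; axes as the fume box. Its flat underside runs 46 mm back from there (+x), 120 mm above the bench when the window is shut, with free space below; the plinth's front is 65 mm behind the edge.
- pointer (a point): Yellow pointer block, 22 mm wide, as high as the lip, standing 16 mm out in front of the lip at its left (+y) end. This point: its left side, in line with the lip's front edge, at mid-height, 8 mm above the lip's underside, 145 mm left of the lip's middle. It moves with the window.
- mark (a point): Centre of the orange clamp collar (34 mm square, 20 mm high, with a round orange knob sticking out 28 mm to the left) on the cabinet's left front post, 168 mm left of the window's middle and 50 mm behind the lip's front edge; the height mark. Its height differs from day to day (213 to 283 mm above the bench). It is stiff and must stay put.
- sash (a joint): Height of the window above its shut position, in m: 0 shut, 0.20 top stop; grows upward. It is counterbalanced: it stays where it is left, and takes about 2 to 5 N to push either way, so fingers drawn away downward along the lip can drag it down with them.
- fan (a joint): Travel of the green fan button in m: 0 up, 0.006 fully down; springs back. Fully down takes about 5 N.
- fan_top (a point): Centre of the top face of the green push button (32 mm across, pressed straight down) in the middle of the grey switch box (100 x 80 mm, 50 mm high, fixed; button top 66 mm above the bench), which stands to the left or to the right of the fume box.
- screw_jar: Loose glass jar with a black lid, 70 mm across, 100 mm high, on the other side of the fume box from the switch box; origin at the centre of its underside. Leave alone.
- spool: Loose red solder spool standing on end, 48 mm across, 50 mm high, in front of the fume box to one side of the window's middle; origin at the centre of its underside. Leave alone.
- flux_pot: Loose white pot, 44 mm across, 55 mm high, in front of the fume box on the other side from the spool; origin at the centre of its underside. Leave alone.
There are look-alikes about, which are no part of the job. What is shaped like the part that bears fan but purple or turquoise is not meant.

How it is judged:
By the outcome, as a careful person would: the job done as asked, in the order asked, and still so for the second after the job is handed in, with the robot touching nothing.
It also fails if it takes over 53 s, if anything falls off the work surface, if the arm or the gripper's body presses on something with over 40 N, if the wrist force passes 120 N, or if a joint passes its speed limit or range.

## Robot

A 6-joint arm with a two-finger parallel gripper is mounted at the origin on the work surface. World frame = base frame: x ahead of the robot, y to its left, z up, the work surface at z = 0. Lengths are in m, angles in rad, forces in N, time in s.
With the tool pointing down it reaches from about 0.375 to 0.925 m from the base axis. Payload 5.7 kg.
Tool frame: the origin (TCP) lies midway between the tips of the shut fingers; the grasp point (between the pads) lies 19 mm behind it; z points along the fingers, y is the line along which they close (so a half turn about z gives the same grasp; the last joint's range is limited). The gripper opens to 85 mm and grips with 20 to 120 N. Pads are 22 mm wide; open, the fingers measure 114 mm over their backs; the gripper's body (76 mm by 85 mm) begins 54 mm behind the grasp point. The pads swing forward as they close: fully open they stand 13 mm farther back than shut.
Start: joints at [1.145, 0.359, 1.51, -0, 1.272, -0.115], TCP at [0.183, 0.571, 0.231] pointing down, gripper open.
Joint ranges: [-2.97, 2.97], [-1.01, 2.36], [0.21, 2.38], [-0.96, 4.11], [0.2, 2.71], [-2.98, 2.98]. Speed limits (rad/s): [2.39, 2.39, 3.14, 3.14, 3.14, 3.14].

## Interface

Orientations are given as [roll, pitch, yaw] about the fixed x, y, z axes, in that order (R = Rz(yaw) Ry(pitch) Rx(roll)).
In Python, from workcell import r gives the robot as it stands. The module is installed in compiled form; this text tells all that it offers.
- The arm moves only by the shell command python3 -m jog 'ROWS' [FORCE]. ROWS is JSON, a list of rows, each an object with "gripper": the opening, from 0 (shut) to 1 (fully open); "translation": the shift along the tool's x, y, z normalised to -1 to 1, where 1 is 500 mm, a list of three; "dr": the turn, a rotation vector about the tool's x, y, z normalised to -1 to 1, where 1 is 360 degrees, a list of three. In form: [{"gripper": gripper, "translation": [tx, ty, tz], "dr": [rx, ry, rz]}, ...]. A call has 1 to 20 rows; each row is the pose to reach, as a shift and turn from the pose commanded when the call began, along the tool's axes at that moment, turning the shorter way round; what a row does not reach only later rows make up. A row lasts 1/8 s, in which the tool goes at most 62.5 mm and 10.7 degrees, less where a joint would pass 70% of its speed; a pose out of reach is approached as far as the arm can. A call with a number of a shift or a turn outside -1 to 1 is refused whole. A call with a gripper value outside its range is refused whole. The fingers move at their own pace and stop on an object; FORCE is the grip in N (left out, the last holds). Time passes only in rows, so rows that repeat a pose let the fingers close. It gives the time, the measured TCP pose, the force, the opening and the grip force at its end, in the units of the state.
- r.read_state(): the state, without advancing time (a new reading comes with each control period).
- r.grab_frame(name): name is "scene" or "top"; returns (picture, depth): 420x560x3 uint8, red, green, blue; 420x560 float32, m along the optical axis (not along the pixel's ray), 0 where there is no reading.
- r.get_calibration(name): a dict with "fx", "fy", "cx", "cy" (pixels), "dist" ([k1, k2, p1, p2, k3] as OpenCV has them; the pictures are not rectified), "view" (4x4, takes a point from world to camera coordinates). Camera axes: x right, y up, looking along -z (the intrinsics and any distortion apply to the point x, -y, -z); pixel columns grow to the right and rows downward; lengths in m; the calibration is good to about 2 mm. A picture is of the moment at which its call begins. get_calibration takes no time and is no camera call.
- r.close_job(): hands the job in; it is judged then, once.
Trained networks look in the newest picture that a camera, given by its name, has taken for a name from the list of things; names that differ only in an ending like _2 or _b are one class to them, and where a whole thing is asked for, a point or a joint stands for the part that bears it (a point fixed in the world has none). Each returns a list of dicts, best first, with "confidence" (0 to 1); they miss things now and then, are a little off and sometimes report something else, mostly with a low value. They report only what shows in the picture. A call takes as long as a camera call. They do not tell look-alikes from the thing itself.
- r.masks_of(query, camera): "pixels" (420x560 bool, what is visible of it) and "extent" ([centre column, centre row, width, height] in pixels, round what is visible of it).
- r.spot_point(query, camera): "pixel" ([row, column] in pixels: a listed point, or the origin of a listed thing).
The state is a dict: "t": time; "qpos": joint angles; "joint_velocities": joint speeds; "effort": joint torques, N m; "ee_pos": TCP position; "tool_rot": TCP orientation; "ft_force": force on the tool from outside, world axes, zero at the start; "torque": the same for the moment, N m; "grip_width": finger opening in m; "grasp_force": force on a finger pad.
Only numpy, scipy, OpenCV 4.12 (cv2) and the standard library are available. Lean on these libraries where they do the work, as an engineer would, in place of code of your own. Each camera call takes 0.05 s, during which the arm holds its last target. There are 200 camera calls.

## Working session

There is one attempt and no reset: what is moved stays moved. The work goes in short steps, Python scripts to look and compute and a shell command to move; the robot and the scene stay as the last step left them, time stands still between calls to the robot, and variables do not carry over. Pictures are saved under pics/ and viewed, at most 10 in all, crops included, and the job is handed in when it is done.

```bash
mkdir -p pics; cat > h.py <<'E'
import numpy as np, cv2
from workcell import r
from scipy.spatial.transform import Rotation as R
def cal(n):
    c=r.get_calibration(n); K=np.array([[c['fx'],0,c['cx']],[0,c['fy'],c['cy']],[0,0,1]]);return K,np.array(c['dist'],float),np.array(c['view'])
def world(n,px,depth):  # px Nx2 (col,row), depth N
    K,d,V=cal(n); px=np.asarray(px,float).reshape(-1,1,2)
    u=cv2.undistortPoints(px,K,d)[:,0]; z=np.asarray(depth).reshape(-1)
    p=np.c_[u[:,0]*z,-u[:,1]*z,-z]; return (p-V[:3,3])@V[:3,:3]
def ray(n,px):
    K,d,V=cal(n); o=-V[:3,:3].T@V[:3,3]; w=world(n,px,np.ones(1))[0]-o
    return o,w/np.linalg.norm(w)
def proj(n,P):
    K,d,V=cal(n); p=np.asarray(P).reshape(-1,3)@V[:3,:3].T+V[:3,3]; p=p*[1,-1,-1]
    return cv2.projectPoints(p,np.zeros(3),np.zeros(3),K,d)[0][:,0]
def tri(px):  # dict name->(col,row)
    A=np.zeros((3,3));b=np.zeros(3)
    for n,p in px.items():
        o,w=ray(n,p);M=np.eye(3)-np.outer(w,w);A+=M;b+=M@o
    return np.linalg.solve(A,b)
def grab(n,tag):
    im,d=r.grab_frame(n); cv2.imwrite(f'pics/{tag}.png',im[:,:,::-1]); return im,d
E
python3 - <<'E'
from h import *
np.set_printoptions(precision=4,suppress=True)
D={}
for n in('scene','top'):
    im,d=grab(n,n+'0');np.savez(f'{n}0.npz',im=im,d=d)
    K,_,V=cal(n);print(n,K[0,0],-V[:3,:3].T@V[:3,3],-V[2,:3])
    D[n]={}
    for q in['lip','pointer','mark','fan_top','screw_jar','spool','flux_pot','cabinet']:
        l=r.spot_point(q,n)
        for o in l[:3]:
            row,c=o['pixel'];dd=d[min(419,max(0,int(round(row)))),min(559,max(0,int(round(c))))]
            print(q,n,round(o['confidence'],2),np.round([c,row],1),dd,world(n,[c,row],[dd])[0])
        if l: D[n][q]=l[0]['pixel'][::-1]
for q in D['scene']:
    if q in D['top']: print('tri',q,tri({n:D[n][q] for n in D}))
print(r.read_state())
E
```

```text
scene 537.4800493686759 [ 0.1319 -0.2993  1.614 ] [ 0.2593  0.1615 -0.9522]
lip scene 0.67 [258.9 204.1] 1.5513861 [0.5229 0.0157 0.1446]
pointer scene 0.74 [223.4 175.5] 1.5726643 [0.5397 0.1508 0.1498]
mark scene 0.53 [257.1 208.3] 1.6983589 [0.5462 0.0435 0.0014]
mark scene 0.39 [224.2 145.3] 1.4777664 [0.5831 0.1646 0.2636]
fan_top scene 0.51 [364.6 298.7] 1.5444664 [ 0.4654 -0.3828  0.0687]
fan_top scene 0.49 [337.4 340.8] 1.5110927 [ 0.3211 -0.3776  0.0653]
fan_top scene 0.48 [420.1 275.2] 1.5701338 [ 0.6141 -0.4879  0.0644]
screw_jar scene 0.6 [148.1 174.2] 1.647186 [0.4376 0.3713 0.0811]
spool scene 0.49 [214.3 202.5] 1.6524808 [0.4786 0.1547 0.05  ]
flux_pot scene 0.63 [147.6 176. ] 1.6461185 [0.4321 0.3693 0.0804]
flux_pot scene 0.54 [278.3 262.8] 1.5925493 [ 0.4243 -0.1135  0.0526]
flux_pot scene 0.41 [214.9 197.5] 1.6632735 [0.4943 0.164  0.0445]
cabinet scene 0.88 [295.9 181.6] 1.4034015 [ 0.5846 -0.0658  0.303 ]
top 450.0992097528036 [ 0.3095 -0.0658  1.1703] [ 0.2261  0.0055 -0.9741]
lip top 0.96 [252.8 221.4] 1.0545446 [0.5235 0.0217 0.1379]
pointer top 0.6 [198.1 213
[... 696 characters left out ...]
 mark [-0.2651 -0.5809  3.0744]
tri fan_top [ 0.4484 -0.3565  0.4186]
tri screw_jar [0.4233 0.3377 0.1551]
tri spool [0.4864 0.1552 0.0378]
tri flux_pot [ 0.281  -0.0627  1.0581]
tri cabinet [ 0.7216  0.0006 -0.0694]
{'t': 0.9, 'qpos': array([ 1.1449,  0.3588,  1.5104, -0.    ,  1.2725, -0.1151]), 'joint_velocities': array([ 0.0017,  0.0003, -0.0009,  0.0006,  0.001 , -0.0004]), 'effort': array([  0.0005, -52.7581, -27.9054,  -0.0001,   0.0015,  -0.    ]), 'ee_pos': array([0.1835, 0.5712, 0.2313]), 'tool_rot': array([-3.1415, -0.    ,  2.8308]), 'ft_force': array([ 0.479 , -0.2359, -0.3271]), 'torque': array([-0.0357,  0.0057, -0.0005]), 'grasp_force': 0.0, 'grip_width': 0.08582493229400699}
```

View pics/scene0.png

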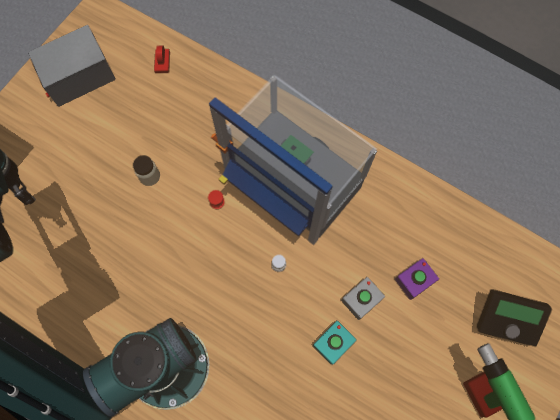

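View pics/top0.png

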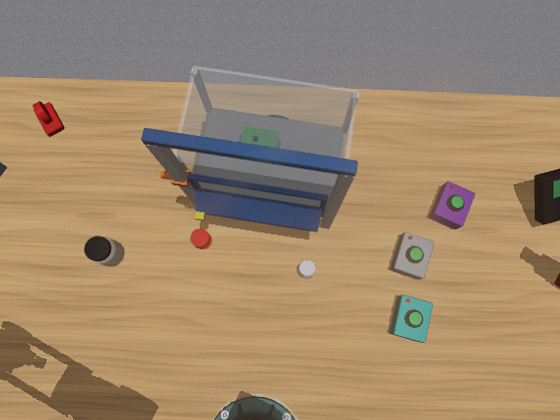

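The scene view shows the grey switch box with the green button at about (365,298), purple and turquoise decoys beside it. The collar is at (222,140), the pointer at (223,179), the spool at (216,199) and the pot at (279,262). The top view agrees: grey box (415,254), collar (178,177), pointer (200,216), lip spanning (195,205) to (320,229).

```bash
python3 - <<'E'
from h import *
np.set_printoptions(precision=4,suppress=True)
big=[]
for n in('scene','top'):
    f=np.load(f'{n}0.npz');im,d=f['im'],f['d'];hsv=cv2.cvtColor(im,cv2.COLOR_RGB2HSV)
    vv,uu=np.mgrid[:420,:560];P=world(n,np.c_[uu.ravel(),vv.ravel()],d.ravel()).reshape(420,560,3)
    H,S,Vv=hsv[...,0],hsv[...,1],hsv[...,2]
    ok=d>0
    box=(P[...,0]>.4)&(P[...,0]<.75)&(abs(P[...,1])<.3)&ok
    yel=box&(H>24)&(H<34)&(S>150)&(P[...,2]>.09)
    org=box&(H>5)&(H<18)&(S>190)&(P[...,2]>.15)&(P[...,2]<.33)
    blu=box&(H>100)&(H<125)&(S>120)&(P[...,2]>.1)&(P[...,2]<.35)
    for nm,m in(('yel',yel),('org',org),('blu',blu)):
        q=P[m];print(n,nm,len(q),'cr',np.median(uu[m]),np.median(vv[m]),'min',np.percentile(q,3,0),'med',np.median(q,0),'max',np.percentile(q,97,0))
    # lip front edge: lowest blue pixel in each column
    E=[]
    for c in range(560):
        rr=np.where(blu[:,c]&(P[:,c,2]<.18))[0]
        if len(rr)>8: E.append(P[rr[-2],c])
    E=np.array(E);k=np.polyfit(E[:,1],E[:,0],1);print('edge yaw',np.arctan(-k[0]),'x at y=.02',np.polyval(k,.02),'y range',E[:,1].min(),E[:,1].max(),'z',np.median(E[:,2]))
    g=np.array([[0,0]])
    c,rw=np.median(uu[org]),np.median(vv[org]);x0,y0=int(c)-30,int(rw)-30
    big.append(cv2.resize(im[max(0,y0):y0+75,x0:x0+60],(400,500),interpolation=cv2.INTER_CUBIC))
cv2.imwrite('pics/crop1.png',np.hstack(big)[:,:,::-1])
E
```

```text
scene yel 32 cr 223.0 179.0 min [0.5249 0.14   0.1334] med [0.5317 0.1489 0.1413] max [0.5387 0.1575 0.1453]
scene org 2 cr 212.5 136.0 min [0.5961 0.2148 0.2409] med [0.5965 0.2163 0.2418] max [0.597  0.2178 0.2427]
scene blu 877 cr 271.0 200.0 min [ 0.5231 -0.0944  0.1487] med [ 0.5449 -0.0127  0.1693] max [0.5686 0.0778 0.2382]
edge yaw -0.11053283233527211 x at y=.02 0.533509158698738 y range -0.09570412287837027 0.06661862243733313 z 0.15368294639643987
top yel 52 cr 199.0 215.0 min [0.5244 0.1387 0.1376] med [0.5327 0.1487 0.1408] max [0.5393 0.1582 0.1442]
top org 34 cr 165.0 175.5 min [0.5773 0.1602 0.2436] med [0.594  0.2066 0.2471] max [0.6053 0.2157 0.2499]
top blu 657 cr 267.0 206.0 min [ 0.5326 -0.0742  0.1548] med [ 0.552  -0.0122  0.1749] max [0.5712 0.0399 0.2642]
edge yaw -0.05818603148762423 x at y=.02 0.538972123577801 y range -0.06476080605567318 0.037031197288506235 z 0.15827183312995213
```

View pics/crop1.png

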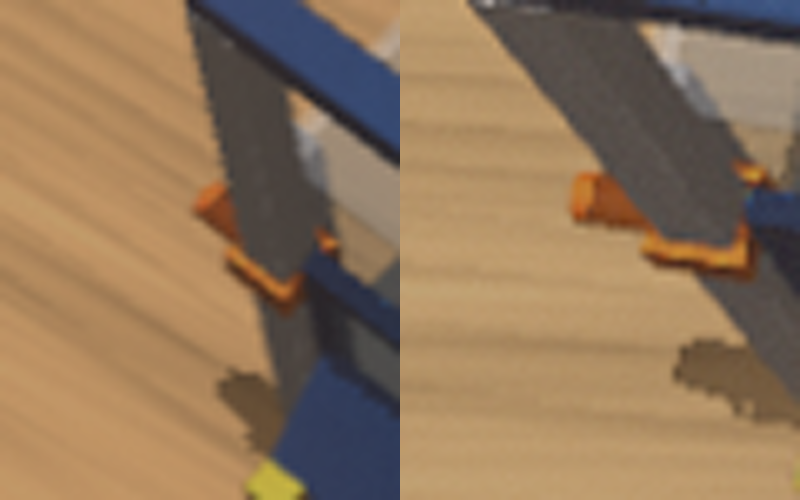

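```bash
cat >> h.py <<'E'
def clouds(n,im,d):
    hsv=cv2.cvtColor(im,cv2.COLOR_RGB2HSV);vv,uu=np.mgrid[:420,:560]
    P=world(n,np.c_[uu.ravel(),vv.ravel()],d.ravel()).reshape(420,560,3)
    return hsv[...,0],hsv[...,1],hsv[...,2],P,uu,vv
def plane_hit(n,px,p0,nrm):
    o,w=ray(n,px);return o+w*((p0-o)@nrm)/(w@nrm)
E
python3 - <<'E'
from h import *
np.set_printoptions(precision=4,suppress=True)
yaws=[]
dat={}
for n in('scene','top'):
    f=np.load(f'{n}0.npz');im,d=f['im'],f['d'];H,S,V,P,uu,vv=clouds(n,im,d)
    b=(H>100)&(H<125)&(S>110)&(P[...,2]>.43)&(P[...,2]<.52)&(d>0)
    q=P[b];z=np.median(q[:,2]);
    q=q[abs(q[:,2]-z)<.015]
    r_=cv2.minAreaRect((q[:,:2]*1000).astype(np.float32));bx=cv2.boxPoints(r_)
    m=q[:,:2].mean(0);u,s,vt=np.linalg.svd(q[:,:2]-m);v=vt[0]*np.sign(vt[0][1])
    print(n,'beam n',len(q),'z',z,'rect',r_,'yaw svd',np.arctan2(-v[0],v[1]))
    # lip front edge left to right: all blue with low z, include shade
    l=(H>100)&(H<128)&(S>90)&(V>25)&(P[...,2]>.11)&(P[...,2]<.2)&(d>0)&(P[...,0]<.62)&(P[...,0]>.45)&(abs(P[...,1])<.25)
    E=np.array([P[np.where(l[:,c])[0][-1],c] for c in range(560) if l[:,c].sum()>4])
    e=E
    for _ in range(3):
        k=np.polyfit(e[:,1],e[:,0],1);e=e[abs(e[:,0]-np.polyval(k,e[:,1]))<.004]
    print(' lip edge',len(E),len(e),'yaw',np.arctan(-k[0]),'y',e[:,1].min(),e[:,1].max(),'x(.02)',np.polyval(k,.02),'z',np.median(e[:,2]))
    o=(H>3)&(H<20)&(S>165)&(P[...,0]>.53)&(P[...,0]<.65)&(P[...,1]>.1)&(P[...,1]<.25)&(P[...,2]>.17)&(P[...,2]<.32)
    print(' orange',o.sum())
    for c in range(560):
        rr=np.where(o[:,c])[0]
        if len(rr): print('  ',c,rr.min(),rr.max(),P[rr[-1],c],P[rr[0],c])
E
```

```text
scene beam n 1300 z 0.4754530239882415 rect ((571.9479370117188, 6.901031494140625), (355.52264404296875, 25.779993057250977), 82.82685089111328) yaw svd -0.12446071118506447
 lip edge 82 56 yaw -0.11995310509710481 y -0.10828956957790944 0.14290225269101448 x(.02) 0.5253165043845595 z 0.1448571955111685
 orange 60
   211 137 137 [0.591  0.2173 0.244 ] [0.591  0.2173 0.244 ]
   212 135 137 [0.593  0.2154 0.2425] [0.5977 0.2185 0.2437]
   213 134 138 [0.5915 0.2107 0.2439] [0.6015 0.2177 0.2445]
   214 134 139 [0.5894 0.2055 0.247 ] [0.6014 0.2135 0.2493]
   215 134 140 [0.5896 0.2027 0.2432] [0.6042 0.2125 0.2455]
   216 137 144 [0.578  0.19   0.2522] [0.5973 0.204  0.2475]
   217 143 145 [0.5778 0.1868 0.2498] [0.5823 0.1898 0.2512]
   218 145 146 [0.5772 0.1832 0.2485] [0.5791 0.1843 0.2503]
   219 145 147 [0.5768 0.1798 0.2464] [0.5812 0.1825 0.2485]
   220 146 148 [0.5749 0.1748 0.2491] [0.5793 0.1775 0.2512]
   221 147 149 [0.5762 0.1731 0.2421] [0.5777 0.1729 0.2528]
   222 148 149 [0.5749 0.1678 0.2507] [0.5769 0.169  0.2521]
   223 148 150 [0.5748 0.1647 0.2479] [0.5794 0.167
[... 1695 characters left out ...]
.2469] [0.5803 0.177  0.2484]
   179 182 184 [0.5767 0.1752 0.2456] [0.5801 0.1746 0.2493]
   180 182 185 [0.5758 0.174  0.2411] [0.5802 0.1726 0.2491]
   181 182 184 [0.5755 0.1697 0.2502] [0.5813 0.1713 0.2458]
   182 183 185 [0.5747 0.1685 0.2456] [0.5791 0.1689 0.2459]
   183 183 185 [0.5754 0.1669 0.2435] [0.5782 0.1659 0.2492]
   184 183 185 [0.5746 0.164  0.2468] [0.5784 0.1639 0.2488]
   185 181 185 [0.5743 0.1615 0.2481] [0.5846 0.1635 0.2431]
   186 170 185 [0.574  0.1591 0.2493] [0.6074 0.162  0.2496]
   187 170 186 [0.5748 0.1592 0.239 ] [0.6079 0.1602 0.2482]
   188 170 171 [0.6056 0.1577 0.2487] [0.6082 0.1582 0.2476]
   189 171 171 [0.6052 0.1553 0.25  ] [0.6052 0.1553 0.25  ]
```

```bash
python3 -m jog '[{"gripper":0,"translation":[-0.2,-0.22,-0.24],"dr":[0,0,0.15]},{"gripper":0,"translation":[-0.4,-0.45,-0.24],"dr":[0,0,0.3]},{"gripper":0,"translation":[-0.4,-0.45,-0.24],"dr":[0,0,0.3]},{"gripper":0,"translation":[-0.4,-0.45,-0.24],"dr":[0,0,0.3]},{"gripper":0,"translation":[-0.79,-0.9,-0.24],"dr":[0,0,0.45]},{"gripper":0,"translation":[-0.79,-0.9,-0.24],"dr":[0,0,0.45]},{"gripper":0,"translation":[-0.79,-0.9,-0.24],"dr":[0,0,0.45]}]'; python3 -c "
from h import *
s=r.read_state();print(s['qpos'].tolist(),s['ee_pos'].tolist(),s['tool_rot'])"; python3 -m jog '[{"gripper":0,"translation":[0,0,0],"dr":[0,0,0]}]' ; python3 -c "
from h import *
s=r.read_state();print(s['t'],s['qpos'].tolist(),s['ee_pos'].tolist(),s['tool_rot'])"
```

```text
t: 1.78
ee_pos: [0.3497, 0.1897, 0.3401]
tool_rot: [3.14, -0.0, 1.513]
ft_force: [1.5, 1.2, -0.4]
grip_width: 0.0006
grasp_force: 0.0
[0.3231984935561932, -0.04147990141501395, 1.7345817602326257, -0.00017744455106273336, 1.4470652463127707, 0.3813840474831455] [0.3497119281182047, 0.1897264505101015, 0.34011330639778414] [ 3.14020398e+00 -3.67131036e-04  1.51263280e+00]
t: 1.9
ee_pos: [0.3511, 0.1878, 0.3401]
tool_rot: [3.14, 0.001, 1.509]
ft_force: [-0.2, 0.9, -0.3]
grip_width: 0.0001
grasp_force: 0.0
1.9 [0.3186911079272928, -0.040864277064325855, 1.7339242787743283, -0.0014988004431096482, 1.447050383839795, 0.3804691631324139] [0.3511002785422227, 0.18781071514105274, 0.3401466694134625] [3.13966407e+00 8.30835240e-04 1.50920137e+00]
```

```bash
cat > st.sh <<'E'
python3 -c "
from h import *
s=r.read_state();print(s['t'],s['qpos'].tolist(),s['ee_pos'].tolist(),s['tool_rot'].tolist())" | tee -a log.txt
E
python3 -m jog '[{"gripper":0,"translation":[-0.1,0.05,0],"dr":[0,0,0.08]},{"gripper":0,"translation":[-0.2,0.1,0],"dr":[0,0,0.16]},{"gripper":0,"translation":[-0.2,0.1,0],"dr":[0,0,0.16]},{"gripper":0,"translation":[-0.33,0.16,0],"dr":[0,0,0.24]},{"gripper":0,"translation":[-0.33,0.16,0],"dr":[0,0,0.24]},{"gripper":0,"translation":[-0.33,0.16,0],"dr":[0,0,0.24]},{"gripper":0,"translation":[-0.33,0.16,0],"dr":[0,0,0.24]},{"gripper":0,"translation":[-0.33,0.16,0],"dr":[0,0,0.24]},{"gripper":0,"translation":[-0.33,0.16,0],"dr":[0,0,0.24]},{"gripper":0,"translation":[-0.33,0.16,0],"dr":[0,0,0.24]}]'|head -3; sh st.sh
python3 -m jog '[{"gripper":0,"translation":[0,0,0],"dr":[0.03,0,0]},{"gripper":0,"translation":[0,0,0],"dr":[0.05,0,0]},{"gripper":0,"translation":[0,0,0],"dr":[0.05,0,0]},{"gripper":0,"translation":[0,0,0],"dr":[0.05,0,0]}]'|head -3; sh st.sh
python3 -m jog '[{"gripper":0,"translation":[0,0,0],"dr":[0,-0.03,0]},{"gripper":0,"translation":[0,0,0],"dr":[0,-0.05,0]},{"gripper":0,"translation":[0,0,0],"dr":[0,-0.05,0]},{"gripper":0,"translation":[0,0,0],"dr":[0,-0.05,0]}]'|head -3; sh st.sh
```

```text
t: 3.15
ee_pos: [0.4204, 0.0231, 0.3396]
tool_rot: [-3.141, 0.0, 0.015]
3.15 [-0.10944371616322016, -0.0013502187378089123, 1.69705443227192, 8.423854011440326e-05, 1.4460144369384358, 1.446148809676005] [0.420415425354104, 0.02314962844954527, 0.3395542454130248] [-3.1414940551916413, 0.00011462841443310445, 0.015193317153765706]
t: 3.65
ee_pos: [0.4203, 0.0225, 0.3395]
tool_rot: [-2.829, 0.0, 0.011]
3.65 [-0.3751235124983134, 0.028302637409979996, 1.7105156667979349, 0.2888720234059858, 1.5258008893612747, 1.1536203667817744] [0.4203481774321695, 0.022519691823887168, 0.3395498928865851] [-2.829302477017623, 7.306364594894532e-05, 0.011083233715643459]
t: 4.15
ee_pos: [0.4201, 0.0234, 0.3396]
tool_rot: [-2.813, 0.297, 0.112]
4.15 [-0.2837763038282526, 0.21598207535129801, 1.5308175709968879, 0.19674441996467196, 1.7877843424860875, 1.2288549108168083] [0.42006489853579004, 0.02336976956679877, 0.33963842486380896] [-2.813279462217719, 0.29673115488621815, 0.11179542025101719]
```

```bash
cat >> h.py <<'E'
from scipy.optimize import least_squares
def fk(q,p):
    h,a,b,c,e,ds,dw=p
    r1=R.from_euler('z',q[0]);r2=r1*R.from_euler('y',q[1]);r3=r2*R.from_euler('y',q[2])
    r4=r3*R.from_euler('z',q[3]);r5=r4*R.from_euler('y',q[4]);r6=r5*R.from_euler('z',q[5]+np.pi/2)
    x=np.array([0,0,h])+r1.apply([0,ds,0])+r2.apply([0,0,a])+r3.apply([e,0,b])+r4.apply([0,dw,0])
    return x+r6.apply([0,0,c]),r6,x
LO=np.array([-2.97,-1.01,.21,-.96,.2,-2.98]);HI=np.array([2.97,2.36,2.38,4.11,2.71,2.98])
def ik(pos,rot,q0,p):
    def f(q):
        x,rr,_=fk(q,p);return np.r_[(x-pos)*5,(rot.inv()*rr).as_rotvec(),1e-5*(q-q0)]
    s=least_squares(f,np.clip(q0,LO+1e-3,HI-1e-3),bounds=(LO,HI));return s.x,np.abs(s.fun[:6]).max()
E
python3 - <<'E'
from h import *
np.set_printoptions(precision=4,suppress=True)
Q=[([1.1449,.3588,1.5104,0,1.2725,-.1151],[.1835,.5712,.2313])]
Q+=[([0.3187,-.04086,1.73392,-.0015,1.44705,.38047],[.3511,.18781,.34015])]
for l in open('log.txt'):
    i=l.index('[');a=eval('('+l[i:].strip().replace('] [','],[')+')');Q.append((a[0],a[1]))
    print((R.from_euler('xyz',a[2]).inv()*fk(a[0],[0]*7)[1]).magnitude())
f=lambda p:np.concatenate([fk(q,p)[0]-x for q,x in Q])
s=least_squares(f,[.3,.5,.43,.3,0,.07,0]);print(s.x,np.abs(s.fun).max(),s.jac.shape,np.linalg.svd(s.jac)[1])
np.save('p.npy',s.x)
E
```

```text
3.7984990831302477e-16
5.87496439222851e-16
4.2111997897464706e-16
[ 0.2666  0.6111  0.4336  0.3727  0.1122  0.0689 -0.    ] 1.9973860600874804e-05 (15, 7) [4.4448 3.1563 2.2447 0.3854 0.2366 0.1938 0.0364]
```

```bash
python3 - <<'E'
from h import *
np.set_printoptions(precision=2,suppress=True)
p=np.load('p.npy')
L=np.array([.5235,.0147,0]);yw=-.123
for yd in(-60,-45,-30,-15,0,15,30,45,60):
  for dl in(0,10,20,30):
    y=yw+np.radians(yd);dl_=np.radians(dl)
    rot=R.from_euler('z',y)*R.from_euler('y',dl_)*R.from_matrix(np.array([[0,0,1],[0,-1,0],[1,0,0]]).T.T)
    out=[]
    for z in(.09,.21):
        pos=L+[.03*np.cos(yw),.03*np.sin(yw),z]
        best=None
        for q0 in([-.3,.5,2,3.1,1.5,-1.6],[-.3,1,2.2,2.3,1.5,-1],[.4,1,2.2,3.8,1.5,-2],[.5,.3,2.2,1.5,1,0],[-.6,.3,2.2,1.5,1,0]):
            q,e=ik(pos,rot,np.array(q0),p)
            if best is None or e<best[1]: best=(q,e)
        out.append(best)
    print(yd,dl,*[f'err {e:.3f} {q} wr {fk(q,p)[2]}' if e<.02 else f'err {e:.2f}' for q,e in out])
E
```

```text
-60 0 err 0.56 err 0.58
-60 10 err 0.52 err 0.56
-60 20 err 0.49 err 0.55
-60 30 err 0.46 err 0.55
-45 0 err 0.34 err 0.35
-45 10 err 0.31 err 0.33
-45 20 err 0.28 err 0.34
-45 30 err 0.27 err 0.35
-30 0 err 0.14 err 0.12
-30 10 err 0.10 err 0.11
-30 20 err 0.07 err 0.12
-30 30 err 0.06 err 0.15
-15 0 err 0.009 [ 0.37  1.41  2.38  4.02  2.03 -1.09] wr [0.21 0.15 0.09] err 0.11
-15 10 err 0.07 err 0.12
-15 20 err 0.10 err 0.07
-15 30 err 0.06 err 0.004 [ 0.24  0.35  2.38  4.    0.74 -1.93] wr [0.26 0.13 0.4 ]
0 0 err 0.12 err 0.24
0 10 err 0.17 err 0.28
0 20 err 0.26 err 0.19
0 30 err 0.16 err 0.10
15 0 err 0.13 err 0.24
15 10 err 0.19 err 0.28
15 20 err 0.27 err 0.20
15 30 err 0.18 err 0.10
30 0 err 0.019 [-0.86  1.43  2.38  1.8   1.77 -2.22] wr [ 0.22 -0.14  0.08] err 0.13
30 10 err 0.09 err 0.14
30 20 err 0.12 err 0.09
30 30 err 0.07 err 0.012 [-0.67  0.34  2.38  1.78  0.89 -1.08] wr [ 0.26 -0.12  0.4 ]
45 0 err 0.000 [-0.9   1.24  2.23  1.57  1.57 -1.9 ] wr [ 0.26 -0.22  0.09] err 0.000 [-0.9   0.94  2.32  1.58  1.57 -1.68] wr [ 0.26 -0.22  0.21]
45 10 err 0.000 [-0.89  1.09  2.28
[... 300 characters left out ...]
66  1.03 -1.44] wr [ 0.3  -0.19  0.28] err 0.000 [-0.76  0.4   2.24  1.42  1.05 -0.99] wr [ 0.3  -0.19  0.4 ]
60 0 err 0.000 [-0.88  1.14  2.03  1.34  1.56 -1.6 ] wr [ 0.33 -0.29  0.09] err 0.000 [-0.88  0.88  2.1   1.34  1.61 -1.41] wr [ 0.33 -0.29  0.21]
60 10 err 0.000 [-0.86  1.    2.08  1.34  1.41 -1.51] wr [ 0.33 -0.28  0.15] err 0.000 [-0.86  0.73  2.11  1.31  1.47 -1.27] wr [ 0.33 -0.28  0.27]
60 20 err 0.000 [-0.82  0.86  2.1   1.33  1.26 -1.39] wr [ 0.34 -0.27  0.22] err 0.000 [-0.82  0.59  2.1   1.26  1.34 -1.1 ] wr [ 0.34 -0.27  0.34]
60 30 err 0.000 [-0.76  0.73  2.11  1.29  1.11 -1.23] wr [ 0.36 -0.25  0.28] err 0.000 [-0.76  0.46  2.07  1.16  1.21 -0.91] wr [ 0.36 -0.25  0.4 ]
```

```bash
cat >> h.py <<'E'
Lp=np.array([.5235,.0147,0]);YW=-.123
EX=np.array([np.cos(YW),np.sin(YW),0]);EY=np.array([-np.sin(YW),np.cos(YW),0])
def rot_of(psi,dl,roll=0): # rel yaw deg, down-pitch deg; roll 0: tool y horizontal; 90: vertical
    return R.from_euler('z',YW+np.radians(psi))*R.from_euler('y',np.radians(dl))*R.from_matrix([[0,0,1],[0,-1,0],[1,0,0]])*R.from_euler('z',np.radians(roll))
E
python3 - <<'E'
from h import *
np.set_printoptions(precision=2,suppress=True)
p=np.load('p.npy')
for roll in(0,90):
 for yc in(-.08,-.04,0,.04,.08):
  for psi in(25,30,35,40,45):
   for dl in(5,15):
    o=[]
    for z in(.085,.215):
        q,e=min((ik(Lp+EX*.02+EY*yc+[0,0,z],rot_of(psi,dl,roll),np.array(q0),p) for q0 in([-.9,1.1,2.2,1.6,1.5,-1.8],[-.9,1.1,2.2,1.6,1.5,0],[-.6,.9,2.2,2.5,1.5,1])),key=lambda t:t[1]); o.append((q,e))
    if max(o[0][1],o[1][1])<.003:
        hw=.0425 if roll==0 else .038
        s=np.radians(psi);print(roll,yc,psi,dl,'dmax',round(.071*np.cos(s)-hw*np.sin(s),4),o[0][0],o[1][0])
E
```

```text
0 -0.08 35 5 dmax 0.0338 [-1.08  1.21  2.3   1.6   1.49 -1.95] [-1.08  0.85  2.38  1.58  1.48 -1.66]
0 -0.08 35 15 dmax 0.0338 [-1.05  1.04  2.35  1.67  1.33 -1.83] [-1.05  0.64  2.37  1.57  1.31 -1.43]
0 -0.08 40 5 dmax 0.0271 [-1.08  1.16  2.24  1.51  1.46 -1.83] [-1.08  0.82  2.3   1.49  1.48 -1.55]
0 -0.08 40 15 dmax 0.0271 [-1.05  1.    2.28  1.56  1.3  -1.72] [-1.05  0.63  2.3   1.46  1.33 -1.35]
0 -0.08 45 5 dmax 0.0202 [-1.07  1.13  2.17  1.43  1.46 -1.72] [-1.07  0.8   2.23  1.4   1.5  -1.46]
0 -0.08 45 15 dmax 0.0202 [-1.04  0.97  2.21  1.45  1.3  -1.61] [-1.04  0.63  2.22  1.37  1.36 -1.28]
0 -0.04 40 5 dmax 0.0271 [-1.01  1.2   2.29  1.59  1.49 -1.93] [-1.01  0.84  2.37  1.57  1.48 -1.64]
0 -0.04 40 15 dmax 0.0271 [-0.97  1.04  2.34  1.66  1.32 -1.81] [-0.97  0.64  2.35  1.56  1.31 -1.42]
0 -0.04 45 5 dmax 0.0202 [-1.    1.16  2.22  1.5   1.46 -1.81] [-1.    0.82  2.29  1.48  1.49 -1.54]
0 -0.04 45 15 dmax 0.0202 [-0.97  1.    2.27  1.54  1.3  -1.7 ] [-0.97  0.63  2.28  1.45  1.33 -1.34]
0 0 45 5 dmax 0.0202 [-0.92  1.19  2.27  1.59  1.48 -1.89] [-0.92  0.84  2.35  1.56  
[... 826 characters left out ...]
0.04 40 5 dmax 0.03 [-1.01  1.2   2.29  1.59  1.49 -0.35] [-1.01  0.84  2.37  1.57  1.48 -0.07]
90 -0.04 40 15 dmax 0.03 [-0.97  1.04  2.34  1.66  1.32 -0.24] [-0.97  0.64  2.35  1.56  1.31  0.15]
90 -0.04 45 5 dmax 0.0233 [-1.    1.16  2.22  1.5   1.46 -0.24] [-1.    0.82  2.29  1.48  1.49  0.03]
90 -0.04 45 15 dmax 0.0233 [-0.97  1.    2.27  1.54  1.3  -0.13] [-0.97  0.63  2.28  1.45  1.33  0.23]
90 0 45 5 dmax 0.0233 [-0.92  1.19  2.27  1.59  1.48 -0.32] [-0.92  0.84  2.35  1.56  1.48 -0.04]
90 0 45 15 dmax 0.0233 [-0.89  1.02  2.32  1.64  1.32 -0.21] [-0.89  0.64  2.33  1.55  1.31  0.18]
90 0.04 45 15 dmax 0.0233 [-0.79  1.05  2.36  1.75  1.35 -0.28] [-0.79  0.64  2.38  1.66  1.3   0.12]
```

```bash
cat >> h.py <<'E'
def row(pos,rot,p0,r0):
    return np.round(r0.inv().apply(np.asarray(pos)-p0)/.5,3),np.round((r0.inv()*rot).as_rotvec()/(2*np.pi),3)
E
python3 - <<'E'
from h import *
np.set_printoptions(precision=3,suppress=True)
p=np.load('p.npy');s=r.read_state();q0=s['qpos'];r0=R.from_euler('xyz',s['tool_rot']);p0=s['ee_pos']
rt=rot_of(42,15,180)
W={}
qs=np.array([-1,1,2.3,1.6,1.3,1.4])
for nm,d,z in(('pre',-.06,.22),('low',-.05,.085),('in',.018,.085),('up',.018,.20)):
    W[nm]=Lp+EX*d-EY*.04+[0,0,z];q,e=ik(W[nm],rt,qs,p);print(nm,W[nm],q,e)
    if nm=='pre':qp=q
for k in range(1,9):
    q=q0+(qp-q0)*k/8;x,rr,w=fk(q,p);print(k,*[a.tolist() for a in row(x,rr,p0,r0)],'tcp',x,'wrist',w)
a=row(W['low'],rt,W['pre'],rt)[0],row(W['in'],rt,W['low'],rt)[0],row(W['up'],rt,W['in'],rt)[0];print(a)
print(rt.as_euler('xyz'))
E
```

```text
pre [ 0.459 -0.018  0.22 ] [-1.156  0.609  2.38   1.263  1.34   1.742] 0.07212210497906127
low [ 0.469 -0.019  0.085] [-1.147  1.086  2.38   1.435  1.261  1.249] 0.04067495494693153
in [ 0.536 -0.027  0.085] [-0.975  1.021  2.311  1.607  1.311  1.374] 7.788342748504815e-10
up [ 0.536 -0.027  0.2  ] [-0.975  0.683  2.333  1.523  1.313  1.701] 6.47318448843137e-11
1 [0.003, 0.003, 0.087] [0.031, -0.001, 0.028] tcp [0.408 0.034 0.299] wrist [ 0.519 -0.141  0.609]
2 [0.011, -0.003, 0.149] [0.063, -0.001, 0.058] tcp [0.402 0.047 0.271] wrist [ 0.489 -0.19   0.546]
3 [0.027, -0.01, 0.187] [0.095, -0.001, 0.091] tcp [0.404 0.057 0.253] wrist [ 0.447 -0.229  0.488]
4 [0.051, -0.01, 0.203] [0.128, -0.001, 0.127] tcp [0.413 0.06  0.242] wrist [ 0.397 -0.256  0.438]
5 [0.081, 0.005, 0.201] [0.161, -0.001, 0.164] tcp [0.427 0.054 0.236] wrist [ 0.343 -0.272  0.395]
6 [0.11, 0.04, 0.188] [0.195, -0.003, 0.203] tcp [0.443 0.038 0.232] wrist [ 0.287 -0.275  0.362]
7 [0.132, 0.094, 0.172] [0.228, -0.006, 0.243] tcp [0.457 0.011 0.228] wrist [ 0.234 -0.268  0.337]
8 [0.142, 0.164, 0.16] [0.262, -0.013, 0.283] tcp [ 0.464 -0.024  0.221] wrist [ 0.186 -0.251  0.322]
(array([ 0.257, -0.013,  0.084]), array([-0.026, -0.091,  0.098]), array([-0.222, -0.   , -0.06 ]))
[-3.142  1.309 -2.532]
```

```bash
python3 - <<'E'
from h import *
np.set_printoptions(precision=3,suppress=True)
p=np.load('p.npy');s=r.read_state();q0=s['qpos'];r0=R.from_euler('xyz',s['tool_rot']);p0=s['ee_pos']
rt=rot_of(42,15,180)
qs=np.array([-1,1,2.3,1.6,1.3,1.4])
W={}
for nm,d,y,z in(('pre',-.03,-.17,.20),('low',-.03,-.17,.085),('mid',-.0,-.1,.085),('in',.018,-.05,.085),('up',.018,-.05,.21)):
    W[nm]=Lp+EX*d+EY*y+[0,0,z];q,e=ik(W[nm],rt,qs,p);print(nm,W[nm],q,e)
    if nm=='pre':qp=q
for k in range(1,9):
    q=q0+(qp-q0)*k/8;x,rr,w=fk(q,p);print(k,*[a.tolist() for a in row(x,rr,p0,r0)],'tcp',x,'wrist',w)
print(row(W['low'],rt,W['pre'],rt)[0],row(W['mid'],rt,W['low'],rt)[0],row(W['in'],rt,W['low'],rt)[0],row(W['up'],rt,W['in'],rt)[0])
E
```

```text
pre [ 0.473 -0.15   0.2  ] [-1.282  0.673  2.189  1.192  1.405  1.839] 8.569556175785918e-11
low [ 0.473 -0.15   0.085] [-1.282  0.962  2.172  1.248  1.311  1.578] 6.145628450582306e-11
mid [ 0.511 -0.085  0.085] [-1.123  0.991  2.252  1.436  1.294  1.467] 3.279931881650099e-11
in [ 0.535 -0.037  0.085] [-0.995  1.013  2.297  1.582  1.307  1.396] 3.5466810044404433e-11
up [ 0.535 -0.037  0.21 ] [-0.995  0.65   2.316  1.49   1.319  1.752] 8.139955376407214e-11
1 [0.016, 0.028, 0.069] [0.03, 0.0, 0.031] tcp [0.417 0.021 0.302] wrist [ 0.525 -0.152  0.614]
2 [0.035, 0.051, 0.118] [0.061, 0.001, 0.065] tcp [0.418 0.018 0.273] wrist [ 0.499 -0.214  0.553]
3 [0.059, 0.076, 0.148] [0.093, 0.002, 0.1] tcp [0.425 0.012 0.253] wrist [ 0.459 -0.268  0.496]
4 [0.086, 0.11, 0.159] [0.126, 0.003, 0.136] tcp [ 0.437 -0.001  0.238] wrist [ 0.41  -0.311  0.444]
5 [0.115, 0.159, 0.155] [0.161, 0.004, 0.173] tcp [ 0.451 -0.024  0.228] wrist [ 0.354 -0.341  0.398]
6 [0.138, 0.227, 0.143] [0.196, 0.004, 0.211] tcp [ 0.465 -0.057  0.22 ] wrist [ 0.294 -0.358  0.357]
7 [0.15, 0.315, 0.129] [0.233, 0.001, 0.248] tcp [ 0.473 -0.1    0.211] wrist [ 0.235 -0.363  0.323]
8 [0.145, 0.418, 0.119] [0.272, -0.003, 0.285] tcp [ 0.473 -0.15   0.2  ] wrist [ 0.178 -0.357  0.296]
[0.222 0.    0.06 ] [-0.036  0.064  0.134] [-0.06   0.114  0.224] [-0.241 -0.    -0.065]
```

```bash
python3 -m jog '[{"gripper":0,"translation":[0.016,0.028,0.069],"dr":[0.03,0,0.031]},{"gripper":0,"translation":[0.016,0.028,0.069],"dr":[0.03,0,0.031]},{"gripper":0,"translation":[0.035,0.051,0.118],"dr":[0.061,0.001,0.065]},{"gripper":0,"translation":[0.035,0.051,0.118],"dr":[0.061,0.001,0.065]},{"gripper":0,"translation":[0.059,0.076,0.148],"dr":[0.093,0.002,0.1]},{"gripper":0,"translation":[0.059,0.076,0.148],"dr":[0.093,0.002,0.1]},{"gripper":0,"translation":[0.086,0.11,0.159],"dr":[0.126,0.003,0.136]},{"gripper":0,"translation":[0.086,0.11,0.159],"dr":[0.126,0.003,0.136]},{"gripper":0,"translation":[0.115,0.159,0.155],"dr":[0.161,0.004,0.173]},{"gripper":0,"translation":[0.115,0.159,0.155],"dr":[0.161,0.004,0.173]},{"gripper":0,"translation":[0.138,0.227,0.143],"dr":[0.196,0.004,0.211]},{"gripper":0,"translation":[0.138,0.227,0.143],"dr":[0.196,0.004,0.211]},{"gripper":0,"translation":[0.15,0.315,0.129],"dr":[0.233,0.001,0.248]},{"gripper":0,"translation":[0.15,0.315,0.129],"dr":[0.233,0.001,0.248]},{"gripper":0,"translation":[0.145,0.418,0.119],"dr":[0.272,-0.003,0.285]},{"gripper":0,"translation":[0.145,0.418,0.119],"dr":[0.272,-0.003,0.285]},{"gripper":0,"translation":[0.145,0.418,0.119],"dr":[0.272,-0.003,0.285]},{"gripper":0,"translation":[0.145,0.418,0.119],"dr":[0.272,-0.003,0.285]}]'; sh st.sh; python3 - <<'E'
from h import *
ims=[grab(n,n+'1')[0] for n in('scene','top')]
cv2.imwrite('pics/both1.png',cv2.resize(np.hstack(ims),(800,300))[:,:,::-1])
E
```

```text
t: 6.4
ee_pos: [0.4729, -0.1513, 0.2005]
tool_rot: [-3.129, 1.306, -2.519]
ft_force: [-0.9, -0.0, 0.1]
grip_width: -0.0
grasp_force: 0.0
6.4 [-1.2823841708284565, 0.6697225345648747, 2.188312222797489, 1.1913604012350738, 1.404090365966832, 1.8398742054632824] [0.47285725293695985, -0.15130176628925102, 0.20046283606983184] [-3.128569018016902, 1.3061985445581494, -2.5189992200529727]
```

View pics/both1.png

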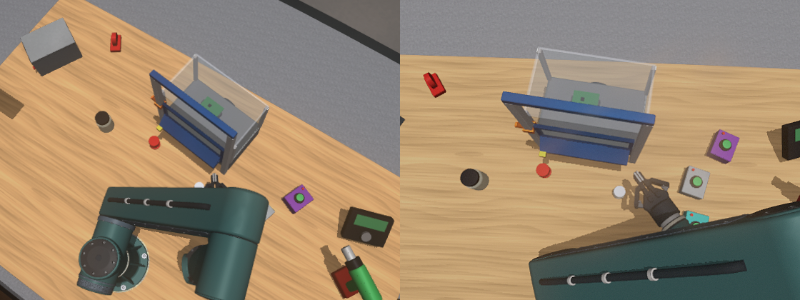

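The picture shows the gripper beside the pot, aimed at the lip (fingertips at about (640,178) in the right half), with the collar and pointer still visible. Next: descend, then move in under the lip.

```bash
python3 -m jog '[{"gripper":0,"translation":[0.11,0,0.03],"dr":[0,0,0]},{"gripper":0,"translation":[0.222,0,0.06],"dr":[0,0,0]},{"gripper":0,"translation":[0.222,0,0.06],"dr":[0,0,0]},{"gripper":0,"translation":[0.204,0.032,0.127],"dr":[0,0,0]},{"gripper":0,"translation":[0.186,0.064,0.194],"dr":[0,0,0]},{"gripper":0,"translation":[0.174,0.09,0.24],"dr":[0,0,0]},{"gripper":0,"translation":[0.162,0.114,0.284],"dr":[0,0,0]},{"gripper":0,"translation":[0.162,0.114,0.284],"dr":[0,0,0]},{"gripper":0,"translation":[0.162,0.114,0.284],"dr":[0,0,0]}]'; sh st.sh; python3 - <<'E'
from h import *
np.set_printoptions(precision=4,suppress=True)
s=r.read_state();d=s['ee_pos']-Lp;print('local',d@EX,d@EY)
r0=R.from_euler('xyz',s['tool_rot']);print('up 0.1 m ->',r0.inv().apply([0,0,.1])/.5)
ims=[]
for n in('scene','top'):
    im,dd=grab(n,n+'2');c=proj(n,[.53,.05,.13])[0].astype(int);ims.append(cv2.resize(im[c[1]-70:c[1]+70,c[0]-93:c[0]+93],(400,300),interpolation=cv2.INTER_CUBIC))
cv2.imwrite('pics/both2.png',np.hstack(ims)[:,:,::-1])
E
```

```text
t: 7.62
ee_pos: [0.536, -0.039, 0.0867]
tool_rot: [-3.126, 1.308, -2.518]
ft_force: [-0.4, 0.4, 0.3]
grip_width: 0.0002
grasp_force: 0.0
7.625 [-0.9959989235274302, 1.006664221546434, 2.296534412193509, 1.5817895732815763, 1.3066389182491411, 1.3991784873181685] [0.5359972830140194, -0.03901942064434301, 0.08666874240577835] [-3.1258044181416333, 1.3083604965720586, -2.517785938852039]
local 0.01899370699735962 -0.051780279369609584
up 0.1 m -> [-0.1932 -0.0008 -0.0519]
```

View pics/both2.png

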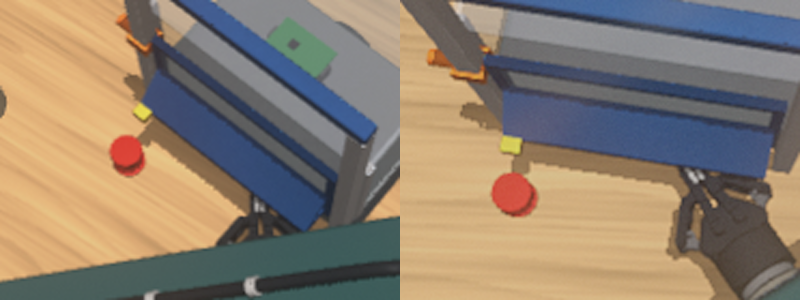

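The fingertips are under the lip right of the middle; the knuckles stay in front of it. Next: a steady slow push up.

```bash
python3 -m jog '[{"gripper":0,"translation":[-0.01,0,-0.003],"dr":[0,0,0]},{"gripper":0,"translation":[-0.02,0,-0.005],"dr":[0,0,0]},{"gripper":0,"translation":[-0.03,0,-0.008],"dr":[0,0,0]},{"gripper":0,"translation":[-0.04,0,-0.011],"dr":[0,0,0]},{"gripper":0,"translation":[-0.05,0,-0.013],"dr":[0,0,0]},{"gripper":0,"translation":[-0.06,0,-0.016],"dr":[0,0,0]},{"gripper":0,"translation":[-0.07,0,-0.019],"dr":[0,0,0]},{"gripper":0,"translation":[-0.08,0,-0.021],"dr":[0,0,0]},{"gripper":0,"translation":[-0.09,0,-0.024],"dr":[0,0,0]},{"gripper":0,"translation":[-0.1,0,-0.027],"dr":[0,0,0]},{"gripper":0,"translation":[-0.11,0,-0.03],"dr":[0,0,0]},{"gripper":0,"translation":[-0.12,0,-0.032],"dr":[0,0,0]},{"gripper":0,"translation":[-0.13,0,-0.035],"dr":[0,0,0]},{"gripper":0,"translation":[-0.135,0,-0.036],"dr":[0,0,0]},{"gripper":0,"translation":[-0.14,0,-0.037],"dr":[0,0,0]},{"gripper":0,"translation":[-0.14,0,-0.037],"dr":[0,0,0]}]'; sh st.sh; cat > meas.py <<'E'
from h import *
import sys
np.set_printoptions(precision=4,suppress=True)
# collar and pointer planes (front faces) and front-bottom/top edges by colour, in the fume-box frame
out=[]
for n in('scene','top'):
    im,d=grab(n,f'{n}_{sys.argv[1]}');H,S,V,P,uu,vv=clouds(n,im,d)
    loc=np.stack([(P-Lp)@EX,(P-Lp)@EY,P[...,2]],-1)
    near=(abs(loc[...,0]-.02)<.1)&(abs(loc[...,1]-.16)<.08)&(P[...,2]>.1)&(P[...,2]<.34)
    y=near&(H>=22)&(H<36)&(S>120)&(loc[...,0]<.01); o=near&(H>2)&(H<20)&(S>165)&(loc[...,0]>.02)
    col=o&(loc[...,1]<.187)&(loc[...,0]<.045)
    for nm,m,fx in(('ptr',y,-.016),('col',col,.033)):
        if not m.any(): print(n,nm,'none');continue
        zb=[];
        for c in np.unique(uu[m]):
            rr=np.where(m[:,c])[0];zb.append(plane_hit(n,[c,rr.max()+.5],Lp+EX*fx,EX)[2])
        print(n,nm,m.sum(),'z p50 p80',np.percentile(P[m][:,2],[50,80]),'front bottom-edge z',np.median(zb),np.sort(zb)[:6],'loc',np.median(loc[m],0))
    ims=im
    c=proj(n,Lp+EX*.02+EY*.15+[0,0,.23])[0].astype(int);out.append(cv2.resize(im[c[1]-38:c[1]+38,c[0]-50:c[0]+50],(400,300),interpolation=cv2.INTER_CUBIC))
cv2.imwrite(f'pics/m_{sys.argv[1]}.png',np.hstack(out)[:,:,::-1])
E
python3 meas.py a
```

```text
t: 9.72
ee_pos: [0.5355, -0.0378, 0.1575]
tool_rot: [3.141, 1.308, -2.533]
ft_force: [-6.3, -0.3, -4.2]
grip_width: 0.0002
grasp_force: 0.0
9.725 [-0.9949020415554813, 0.8057206723600616, 2.3210314887117187, 1.5342079446708203, 1.3080373538551413, 1.5862579117212974] [0.5355190636278986, -0.037782717225886414, 0.15753343489210567] [3.1412151765104657, 1.307524069994876, -2.533494468924304]
scene ptr 46 z p50 p80 [0.2057 0.2073] front bottom-edge z 0.20576216924986745 [0.1981 0.2002 0.2022 0.2042 0.2058 0.2133] loc [-0.0074  0.1337  0.2057]
scene col 25 z p50 p80 [0.2486 0.2521] front bottom-edge z 0.2447951531051995 [0.2393 0.2411 0.242  0.243  0.2438 0.2448] loc [0.0347 0.163  0.2486]
top ptr 74 z p50 p80 [0.2046 0.206 ] front bottom-edge z 0.20376822666758976 [0.1997 0.2001 0.2015 0.2019 0.2034 0.2038] loc [-0.008   0.1336  0.2046]
top col 49 z p50 p80 [0.2486 0.2496] front bottom-edge z 0.243579842619291 [0.2363 0.2372 0.2377 0.2413 0.2418 0.2422] loc [0.0352 0.164  0.2486]
```

View pics/m_a.png

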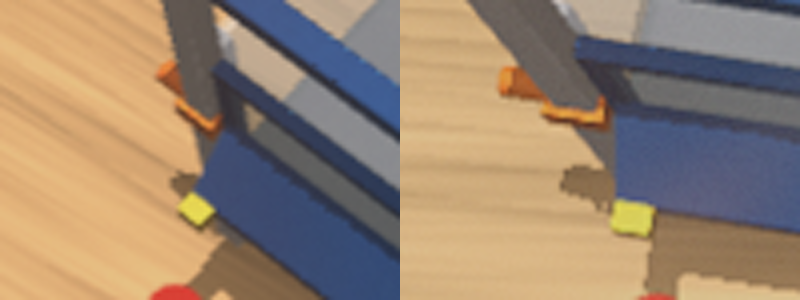

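The crop shows the yellow pointer still below the orange collar (collar at about (200,110) left and (575,110) right, pointer at (197,210) and (633,217)). I'll refine the gap using bright top faces averaged over frames.

```bash
cat > gap.py <<'E'
from h import *
np.set_printoptions(precision=4,suppress=True)
for n in('scene','top'):
    A={'ptr':[],'col':[],'knob':[]}
    for k in range(6):
        im,d=r.grab_frame(n);H,S,V,P,uu,vv=clouds(n,im,d)
        loc=np.stack([(P-Lp)@EX,(P-Lp)@EY,P[...,2]],-1)
        near=(abs(loc[...,0]-.02)<.1)&(abs(loc[...,1]-.16)<.08)&(P[...,2]>.1)&(P[...,2]<.34)
        y=near&(H>=22)&(H<36)&(S>120)&(loc[...,0]<.01); o=near&(H>2)&(H<20)&(S>165)&(loc[...,0]>.02)
        for nm,m in(('ptr',y),('col',o&(loc[...,1]<.184)&(loc[...,0]<.045)),('knob',o&(loc[...,1]>.19))):
            A[nm].append(np.c_[V[m],loc[m]])
    for nm,a in A.items():
        a=np.concatenate(a);t=np.percentile(a[:,0],60);b=a[a[:,0]>=t]
        print(n,nm,len(a),'V',np.percentile(a[:,0],[10,50,90]),'bright z mean/med',b[:,3].mean(),np.median(b[:,3]),'sd',b[:,3].std(),'loc',b[:,1:3].mean(0),'x-bins',[(round(x,3),round(np.median(a[abs(a[:,1]-x)<.0015][:,3]),4),int((abs(a[:,1]-x)<.0015).sum())) for x in np.arange(np.percentile(a[:,1],3),np.percentile(a[:,1],97)+.001,.003)])
E
python3 gap.py
```

```text
scene ptr 276 V [166.5 225.  230. ] bright z mean/med 0.20516062349895692 0.20481092896421405 sd 0.0031806911187687863 loc [-0.0067  0.1356] x-bins [(np.float64(-0.016), np.float64(0.2064), 27), (np.float64(-0.013), np.float64(0.2054), 38), (np.float64(-0.01), np.float64(0.2044), 51), (np.float64(-0.007), np.float64(0.2047), 53), (np.float64(-0.004), np.float64(0.2059), 54), (np.float64(-0.001), np.float64(0.2055), 46)]
scene col 161 V [123. 191. 224.] bright z mean/med 0.24962657866565288 0.2496956334551942 sd 0.0032856907122983687 loc [0.0349 0.1693] x-bins [(np.float64(0.031), np.float64(0.2504), 32), (np.float64(0.034), np.float64(0.2482), 69), (np.float64(0.037), np.float64(0.248), 42), (np.float64(0.04), np.float64(0.2474), 11)]
scene knob 147 V [136.6 158.  227. ] bright z mean/med 0.24771742672079558 0.24744097952705235 sd 0.003103443656554797 loc [0.0492 0.2062] x-bins [(np.float64(0.042), np.float64(0.2449), 24), (np.float64(0.045), np.float64(0.245), 51), (np.float64(0.048), np.float64(0.2472), 36), (np.float64(0.051), np.float64(0.2484), 24), (np.float64(0.054), np.float6
[... 425 characters left out ...]
5), 82)]
top col 306 V [111.5 200.  224. ] bright z mean/med 0.24893414584194978 0.24903604894555156 sd 0.001613669640096158 loc [0.0361 0.1648] x-bins [(np.float64(0.032), np.float64(0.2476), 93), (np.float64(0.035), np.float64(0.2488), 140), (np.float64(0.038), np.float64(0.2486), 49), (np.float64(0.041), np.float64(0.2483), 18)]
top knob 326 V [144. 168. 218.] bright z mean/med 0.24660014440875885 0.24674052781785766 sd 0.002153195701363778 loc [0.0496 0.2052] x-bins [(np.float64(0.043), np.float64(0.2445), 66), (np.float64(0.046), np.float64(0.2463), 81), (np.float64(0.049), np.float64(0.2476), 73), (np.float64(0.052), np.float64(0.2472), 56), (np.float64(0.055), np.float64(0.2462), 38)]
```

```bash
python3 -m jog '[{"gripper":0,"translation":[-0.01,0,-0.003],"dr":[0,0,0]},{"gripper":0,"translation":[-0.02,0,-0.005],"dr":[0,0,0]},{"gripper":0,"translation":[-0.03,0,-0.008],"dr":[0,0,0]},{"gripper":0,"translation":[-0.04,0,-0.011],"dr":[0,0,0]},{"gripper":0,"translation":[-0.05,0,-0.013],"dr":[0,0,0]},{"gripper":0,"translation":[-0.06,0,-0.016],"dr":[0,0,0]},{"gripper":0,"translation":[-0.068,0,-0.018],"dr":[0,0,0]},{"gripper":0,"translation":[-0.074,0,-0.02],"dr":[0,0,0]},{"gripper":0,"translation":[-0.079,0,-0.021],"dr":[0,0,0]},{"gripper":0,"translation":[-0.079,0,-0.021],"dr":[0,0,0]}]'; sh st.sh; python3 gap.py | cut -c1-130
```

```text
t: 11.68
ee_pos: [0.5356, -0.0376, 0.1986]
tool_rot: [-3.141, 1.308, -2.533]
ft_force: [-5.9, -0.7, -2.0]
grip_width: -0.0
grasp_force: 0.0
11.675 [-0.9944635437842224, 0.6829750603677491, 2.318785229869002, 1.501527549838991, 1.3148586922832424, 1.7152084602445492] [0.5356193974119312, -0.03762512406045423, 0.1986161998605267] [-3.1412739486170973, 1.307759386077481, -2.5327976596514348]
scene ptr 281 V [165. 226. 228.] bright z mean/med 0.24662490715508428 0.24666813490513068 sd 0.0028486666562181884 loc [-0.0067  
scene col 109 V [150. 199. 223.] bright z mean/med 0.24962908370209538 0.24969796068232375 sd 0.003170005799281399 loc [0.0346 0.1
scene knob 145 V [134.4 156.  226. ] bright z mean/med 0.24762676190272567 0.24776565248764046 sd 0.003148778405885317 loc [0.0493
top ptr 465 V [195. 218. 222.] bright z mean/med 0.24620155055734685 0.2461215164835333 sd 0.0016589438702710841 loc [-0.0066  0.1
top col 233 V [107.2 202.  226. ] bright z mean/med 0.24886508524802792 0.24879994235175418 sd 0.0018298754855484809 loc [0.0358 0
top knob 326 V [144. 169. 219.] bright z mean/med 0.24673620521216744 0.24694794222053473 sd 0.0021768071798606323 loc [0.0496 0.2
```

```bash
python3 -m jog '[{"gripper":0,"translation":[-0.0016,0,-0.0004],"dr":[0,0,0]},{"gripper":0,"translation":[-0.0016,0,-0.0004],"dr":[0,0,0]},{"gripper":0,"translation":[-0.0016,0,-0.0004],"dr":[0,0,0]},{"gripper":0,"translation":[0,0.003,-0.003],"dr":[0,0,0]},{"gripper":0,"translation":[0,0.005,-0.006],"dr":[0,0,0]},{"gripper":0,"translation":[0.001,0.008,-0.009],"dr":[0,0,0]},{"gripper":0,"translation":[0.0015,0.0107,-0.0119],"dr":[0,0,0]},{"gripper":0,"translation":[0.0015,0.0107,-0.0119],"dr":[0,0,0]}]'; python3 gap.py | cut -c1-100|grep -v knob
```

```text
t: 13.28
ee_pos: [0.5279, -0.037, 0.1989]
tool_rot: [3.141, 1.308, -2.534]
ft_force: [0.5, 0.3, 0.6]
grip_width: 0.0
grasp_force: 0.0
scene ptr 280 V [165. 225. 228.] bright z mean/med 0.24721930095525627 0.24713869583607484 sd 0.0030
scene col 107 V [150. 199. 222.] bright z mean/med 0.24917075221754637 0.2493953386754246 sd 0.00286
top ptr 466 V [193. 217. 221.] bright z mean/med 0.24665386053259739 0.24666719368332726 sd 0.001697
top col 236 V [105. 201. 225.] bright z mean/med 0.24876799378696543 0.24878848983575358 sd 0.001551
```

```bash
python3 -m jog '[{"gripper":0,"translation":[0.015,0,0.004],"dr":[0,0,0]},{"gripper":0,"translation":[0.03,0,0.008],"dr":[0,0,0]},{"gripper":0,"translation":[0.045,-0.028,-0.048],"dr":[0,0,0]},{"gripper":0,"translation":[0.06,-0.057,-0.104],"dr":[0,0,0]},{"gripper":0,"translation":[0.06,-0.085,-0.16],"dr":[0,0,0]},{"gripper":0,"translation":[0.06,-0.124,-0.216],"dr":[0,0,0]},{"gripper":0,"translation":[0.06,-0.124,-0.216],"dr":[0,0,0]}]'; python3 - <<'E'
from h import *
np.set_printoptions(precision=3,suppress=True)
B=[]
for n in('scene','top'):
    f=np.load(f'{n}0.npz');im,d=f['im'],f['d'];H,S,V,P,uu,vv=clouds(n,im,d)
    m=(H>40)&(H<80)&(S>80)&(abs(P[...,0]-.47)<.04)&(abs(P[...,1]+.381)<.04)&(P[...,2]>.058)
    q=P[m];c=cv2.minEnclosingCircle((q[:,:2]*1000).astype(np.float32));print(n,m.sum(),q.mean(0),c);B.append(q.mean(0))
B=np.mean(B,0);print(B)
p=np.load('p.npy');s=r.read_state();q0=s['qpos'];r0=R.from_euler('xyz',s['tool_rot']);p0=s['ee_pos'];print(q0)
for yaw in(0.,-.7,-1.2):
    q,e=ik(np.r_[B[:2],.13],R.from_euler('xyz',[np.pi,0,yaw]),np.array([-.8,.3,1.7,0,1.2,.9]),p);print(yaw,q,e)
    if yaw==-.7: qp=q
for k in range(1,9):
    q=q0+(qp-q0)*k/8;q=q+np.array([0,-.12,0,0,0.12,0])*np.sin(np.pi*k/8)
    x,rr,w=fk(q,p);print(k,*[a.tolist() for a in row(x,rr,p0,r0)],'tcp',x,'wrist',w)
E
```

```text
t: 14.75
ee_pos: [0.4715, -0.1551, 0.1974]
tool_rot: [-3.13, 1.307, -2.525]
ft_force: [0.8, 0.7, 0.6]
grip_width: -0.0002
grasp_force: 0.0
scene 95 [ 0.473 -0.379  0.066] ((473.7640686035156, -378.4237060546875), 16.101638793945312)
top 118 [ 0.473 -0.379  0.066] ((473.9354248046875, -378.9405822753906), 15.57125186920166)
[ 0.473 -0.379  0.066]
[-1.29   0.678  2.186  1.19   1.403  1.834]
0.0 [-0.789  0.471  1.606 -0.     1.064  0.782] 1.183020348349828e-11
-0.7 [-0.789  0.471  1.606  0.     1.064  1.482] 7.028812800819666e-11
-1.2 [-0.789  0.471  1.606  0.     1.064  1.982] 1.1808772384094907e-10
1 [0.003, 0.054, 0.004] [-0.027, 0.013, -0.034] tcp [ 0.457 -0.132  0.196] wrist [ 0.207 -0.375  0.327]
2 [0.022, 0.088, -0.011] [-0.053, 0.028, -0.067] tcp [ 0.44  -0.123  0.188] wrist [ 0.241 -0.386  0.363]
3 [0.056, 0.095, -0.042] [-0.078, 0.044, -0.098] tcp [ 0.422 -0.132  0.176] wrist [ 0.276 -0.392  0.399]
4 [0.099, 0.068, -0.082] [-0.102, 0.062, -0.128] tcp [ 0.409 -0.157  0.16 ] wrist [ 0.311 -0.394  0.431]
5 [0.144, 0.004, -0.127] [-0.125, 0.082, -0.156] tcp [ 0.405 -0.199  0.144] wrist [ 0.349 -0.394  0.457]
6 [0.182, -0.095, -0.167] [-0.146, 0.102, -0.185] tcp [ 0.413 -0.254  0.132] wrist [ 0.389 -0.392  0.477]
7 [0.202, -0.222, -0.197] [-0.167, 0.123, -0.214] tcp [ 0.435 -0.316  0.126] wrist [ 0.43  -0.387  0.492]
8 [0.197, -0.369, -0.208] [-0.188, 0.143, -0.244] tcp [ 0.473 -0.379  0.13 ] wrist [ 0.473 -0.379  0.503]
```

```bash
python3 -m jog '[{"gripper":0,"translation":[0.003,0.054,0.004],"dr":[-0.027,0.013,-0.034]},{"gripper":0,"translation":[0.003,0.054,0.004],"dr":[-0.027,0.013,-0.034]},{"gripper":0,"translation":[0.022,0.088,-0.011],"dr":[-0.053,0.028,-0.067]},{"gripper":0,"translation":[0.022,0.088,-0.011],"dr":[-0.053,0.028,-0.067]},{"gripper":0,"translation":[0.056,0.095,-0.042],"dr":[-0.078,0.044,-0.098]},{"gripper":0,"translation":[0.056,0.095,-0.042],"dr":[-0.078,0.044,-0.098]},{"gripper":0,"translation":[0.099,0.068,-0.082],"dr":[-0.102,0.062,-0.128]},{"gripper":0,"translation":[0.099,0.068,-0.082],"dr":[-0.102,0.062,-0.128]},{"gripper":0,"translation":[0.144,0.004,-0.127],"dr":[-0.125,0.082,-0.156]},{"gripper":0,"translation":[0.144,0.004,-0.127],"dr":[-0.125,0.082,-0.156]},{"gripper":0,"translation":[0.182,-0.095,-0.167],"dr":[-0.146,0.102,-0.185]},{"gripper":0,"translation":[0.182,-0.095,-0.167],"dr":[-0.146,0.102,-0.185]},{"gripper":0,"translation":[0.202,-0.222,-0.197],"dr":[-0.167,0.123,-0.214]},{"gripper":0,"translation":[0.202,-0.222,-0.197],"dr":[-0.167,0.123,-0.214]},{"gripper":0,"translation":[0.197,-0.369,-0.208],"dr":[-0.188,0.143,-0.244]},{"gripper":0,"translation":[0.197,-0.369,-0.208],"dr":[-0.188,0.143,-0.244]},{"gripper":0,"translation":[0.197,-0.369,-0.208],"dr":[-0.188,0.143,-0.244]},{"gripper":0,"translation":[0.197,-0.369,-0.208],"dr":[-0.188,0.143,-0.244]}]'
```

```text
t: 17.0
ee_pos: [0.4721, -0.3731, 0.1293]
tool_rot: [-3.141, 0.008, -0.699]
ft_force: [-0.7, -1.1, 0.4]
grip_width: 0.0
grasp_force: 0.0
```

```bash
python3 -m jog '[{"gripper":0,"translation":[0.009,0.008,0.05],"dr":[0,0,0]},{"gripper":0,"translation":[0.009,0.008,0.1],"dr":[0,0,0]},{"gripper":0,"translation":[0.009,0.008,0.12],"dr":[0,0,0]},{"gripper":0,"translation":[0.009,0.008,0.13],"dr":[0,0,0]},{"gripper":0,"translation":[0.009,0.008,0.136],"dr":[0,0,0]},{"gripper":0,"translation":[0.009,0.008,0.138],"dr":[0,0,0]},{"gripper":0,"translation":[0.009,0.008,0.138],"dr":[0,0,0]}]'
```

```text
t: 17.88
ee_pos: [0.4738, -0.381, 0.0614]
tool_rot: [3.14, 0.005, -0.698]
ft_force: [-3.1, 2.1, 3.9]
grip_width: 0.0001
grasp_force: 2.0
```

Contact is at about the right height, with the button nearly down. I'll press in small steps until the force rises past the spring.

```bash
python3 -m jog '[{"gripper":0,"translation":[0,0,0.003],"dr":[0,0,0]},{"gripper":0,"translation":[0,0,0.005],"dr":[0,0,0]},{"gripper":0,"translation":[0,0,0.005],"dr":[0,0,0]}]'; python3 -m jog '[{"gripper":0,"translation":[0,0,0.003],"dr":[0,0,0]},{"gripper":0,"translation":[0,0,0.003],"dr":[0,0,0]},{"gripper":0,"translation":[0,0,0.003],"dr":[0,0,0]}]'
```

```text
t: 18.25
ee_pos: [0.474, -0.3812, 0.0599]
tool_rot: [3.14, 0.004, -0.698]
ft_force: [-5.1, 4.6, 14.7]
grip_width: -0.0001
grasp_force: 7.5
t: 18.62
ee_pos: [0.4741, -0.3813, 0.0597]
tool_rot: [3.14, 0.003, -0.698]
ft_force: [-6.9, 6.6, 26.1]
grip_width: -0.0003
grasp_force: 12.7
```

Fully down: the force is 26 N and the height no longer changes. Release it, rise, and check the window.

```bash
python3 -m jog '[{"gripper":0,"translation":[0,0,-0.02],"dr":[0,0,0]},{"gripper":0,"translation":[0,0,-0.08],"dr":[0,0,0]},{"gripper":0,"translation":[0,0,-0.18],"dr":[0,0,0]},{"gripper":0,"translation":[0,0,-0.3],"dr":[0,0,0]},{"gripper":0,"translation":[0,0,-0.3],"dr":[0,0,0]},{"gripper":0,"translation":[0,0,-0.3],"dr":[0,0,0]},{"gripper":0,"translation":[0,0,-0.3],"dr":[0,0,0]}]'; python3 gap.py | cut -c1-100|grep -v knob; python3 - <<'E'
from h import *
ims=[grab(n,n+'9')[0] for n in('scene','top')]
cv2.imwrite('pics/both9.png',cv2.resize(np.hstack(ims),(800,300))[:,:,::-1])
E
```

```text
t: 19.5
ee_pos: [0.4739, -0.3807, 0.2052]
tool_rot: [3.141, 0.007, -0.698]
ft_force: [0.2, 0.8, 0.5]
grip_width: -0.0001
grasp_force: 0.0Traceback (most recent call last):
  File "gap.py", line 13, in <module>
    a=np.concatenate(a);t=np.percentile(a[:,0],60);b=a[a[:,0]>=t]
                          ~~~~~~~~~~~~~^^^^^^^^^^^
    return _quantile_unchecked(
        a, q, axis, out, overwrite_input, method, keepdims, weights)
    return _ureduce(a,
                    func=_quantile_ureduce_func,
    ...<5 lines>...
                    overwrite_input=overwrite_input,
                    method=method)
    r = func(a, **kwargs)
    result = _quantile(arr,
                       quantiles=q,
    ...<2 lines>...
                       out=out,
                       weights=wgt)
    slices_having_nans = np.isnan(arr[-1, ...])
                                  ~~~^^^^^^^^^
IndexError: index -1 is out of bounds for axis 0 with size 0
```

View pics/both9.png

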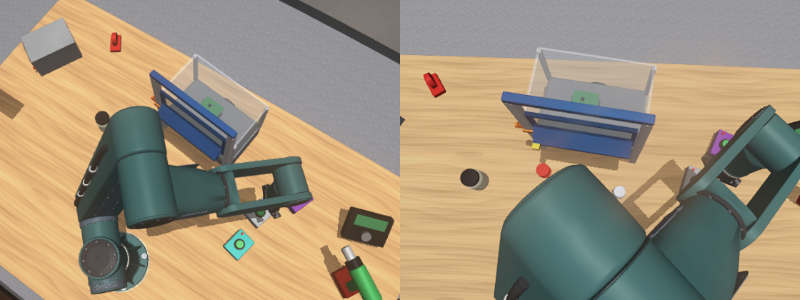

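The picture shows the arm clear of everything, the window still raised, and the pot, spool and jar in place. The scene camera's view of the pointer is blocked, so I'll check with the top camera.

```bash
sed -i "s/for n in('scene','top')/for n in('top',)/" gap.py; python3 gap.py | cut -c1-100 && python3 -c "
from workcell import r
print(r.read_state()['t'],r.close_job())"
```

```text
top ptr 467 V [196. 221. 224.] bright z mean/med 0.24663633576279131 0.24664356835523582 sd 0.001722
top col 234 V [108.3 204.  229. ] bright z mean/med 0.24899606534012778 0.24898537679195634 sd 0.001
top knob 325 V [147.4 172.  222. ] bright z mean/med 0.24670892130272562 0.2467747480294552 sd 0.001
the job is handed in; nothing more can be done
20.2 None
```

The window stands with its pointer within about 1 mm of the collar's height by the top camera, the fan button was pressed fully down and released, and the job was handed in at 20.2 s with the arm clear of everything.

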